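# Find the rocking planting-hole cap and press it home

### The arm

A 6-joint arm with a two-finger parallel gripper is mounted at the origin on the work surface. World frame = base frame: x ahead of the robot, y to its left, z up, the work surface at z = 0. Lengths are in m, angles in rad, forces in N, time in s.
With the tool pointing down it reaches from about 0.3 to 0.775 m from the base axis. Payload 14.6 kg.
Tool frame: the origin (TCP) lies between the finger pads; the fingertips stand ahead of it and the grasp point (between the pads) lies 3 mm ahead of it (tips_ahead is the x of the fingertips in the tool frame, in m); x points along the fingers, y is the direction in which the jaws open and shut, and the axes are right-handed (so a half turn about x gives the same grasp; the last joint's range is limited). The gripper opens to 85 mm and grips with 20 to 120 N. Pads are 22 mm wide; open, the fingers measure 114 mm over their backs; the gripper's body (76 mm by 85 mm) begins 54 mm behind the grasp point. The pads swing forward as they close: fully open they stand 13 mm farther back than shut.
Start: joints at [1.045, 0.3, 1.521, -0, 1.321, -0.067], TCP at [0.244, 0.493, 0.253] pointing down, gripper open.
Joint ranges: [-3.03, 3.03], [-0.79, 2.21], [0.23, 2.52], [-1.04, 4.18], [0, 3.07], [-2.55, 2.55]. Speed limits (rad/s): [2.22, 2.22, 2.57, 3.14, 3.14, 3.14].

### API

Orientations are given as [roll, pitch, yaw] about the fixed x, y, z axes, in that order (R = Rz(yaw) Ry(pitch) Rx(roll)).
In Python, from station import observe, get_image, sign_off, tips_ahead gives the robot as it stands.
- The arm moves only by the tool move_arm, never from a script. Its arguments are lists of equal length, an entry for each row: "offset": the shift along the tool's x, y, z each as a share of 0.3 m, from -1 to 1, a list of three; "dr": the turn, a rotation vector about the tool's x, y, z each as a share of 30 degrees, from -1 to 1, a list of three; "gripper": the closure, from 0 (fully open) to 1 (shut). In form: {"offset": [[x, y, z], ...], "dr": [[wx, wy, wz], ...], "gripper": [gripper, ...]}. A call has 1 to 20 rows; each row shifts and turns the commanded pose from where the row before left it, along the tool's axes as they then stand; what a row does not reach is not made up. A row lasts 1/10 s, in which the tool goes at most 50 mm and 8.59 degrees, less where a joint would pass 70% of its speed; a pose out of reach is approached as far as the arm can. A call with a number of a shift or a turn outside -1 to 1 is refused whole. A call with a gripper value outside its range is refused whole. The fingers move at their own pace and stop on an object; "newtons" is the grip in N (left out, the last holds). Time passes only in rows, so rows that do not move let the fingers close. It gives the time, the measured TCP pose, the force and the opening at its end, in the units of the state.
- observe(): the state, without advancing time (a new reading comes with each control period).
- get_image(name): name is "scene" or "top"; returns a dict with "frame" (420x560x3 uint8, red, green, blue), "camera_matrix" (3x3 intrinsics, pixels), "xyz" and "attitude" of the camera in the world. Camera axes: x right, y up, looking along -z (the intrinsics and any distortion apply to the point x, -y, -z); pixel columns grow to the right and rows downward; lengths in m; the calibration is good to about 2 mm. A picture is of the moment at which its call begins. There is no depth.
- sign_off(): hands the job in, once; it reports no verdict.
The state is a dict: "clock": time; "q": joint angles; "joint_velocities": joint speeds; "joint_torque": joint torques, N m; "tool_pos": TCP position; "orientation": TCP orientation; "ft_force": force on the tool from outside, world axes, zero at the start; "moment": the same for the moment, N m; "width": finger opening in m.
Only numpy, scipy, OpenCV 4.12 (cv2) and the standard library are available. Lean on these libraries where they do the work, as an engineer would, in place of code of your own. Each camera call takes 0.05 s, during which the arm holds its last target. There are 200 camera calls.

### The job

One of the four round caps on the nutrient tank is not seated and rocks: find it by pressing caps near the rim with the fingertips until one tips under the finger. Then press that cap, and only that one, in its middle until it is fully home and lies flat on the lid like the others. Only press: do not pinch or lift anything, and leave the net cup, the bottle and the cube where they stand.

Things in the scene. Friction and masses are not known exactly. Their poses are not given: they have to be found in the camera images.
- tank: black plastic nutrient tank fixed to the bench, 280 x 280 mm and 85 mm high, with a flat lid on top. Origin: centre of its underside on the bench; z up. The four cap holes are centred at x = +-58 mm, y = +-58 mm in its frame (yaw is within 0.35 rad of the robot's)
- cap_1: the far left cap as the robot sees it; identical to the other three: a loose grey plastic disc, 90 mm in diameter and 7 mm thick, with a 51 mm plug, 10 mm long, underneath that stands in a hole of the lid with about 2 mm of play. Origin: middle of the disc's underside, z up. Seated, the disc lies on the lid: origin 85 mm, flat top 92 mm above the bench
- cap_2: the far right cap as the robot sees it; same size and origin as cap_1. Any one of the four caps may be the unseated one. That one stands level but 4 to 5 mm higher than the others, on a stiff clip in the middle of its hole; the seated caps do not give when pressed anywhere
- cap_3: the near left cap as the robot sees it; same size and origin as cap_1. Rocking: the unseated cap, pressed with 3 to 5 N near its rim, 35 to 40 mm from its centre, tips by 0.12 to 0.16 rad until the pressed edge meets the lid, and its opposite edge then stands some 10 to 14 mm above the lid; when let go it falls level again
- cap_4: the near right cap as the robot sees it; same size and origin as cap_1. Seating: pressed within 10 mm of its middle the unseated cap stays level, and the clip gives way at about 13 N; after 4 to 5 mm it meets the lid, goes no farther (20 N is plenty) and stays down when let go
- net_cup_mid (a point): bystander: black net cup, 62 mm wide over its rim and 55 mm high, standing loose on the bench beside the tank; point half-way up on its axis
- nutrient_mid (a point): bystander: white bottle, 54 mm in diameter and 110 mm high, standing loose on the bench beside the tank; point half-way up on its axis
- foam_cube_mid (a point): bystander: 40 mm brown rooting cube, standing loose on the bench beside the tank; point at its centre
There are look-alikes about, which are no part of the job. What is shaped like the cap_3 but orange or purple is not meant.

How it is judged:
By the outcome, as a careful person would: the job done as asked, in the order asked, and still so for the second after the job is handed in, with the robot touching nothing.
It also fails if it takes over 51 s, if anything falls off the work surface, if the arm or the gripper's body presses on something with over 40 N, if the wrist force passes 120 N, or if a joint passes its speed limit or range.

## Working session

There is one attempt and no reset: what is moved stays moved. The work goes in short steps, Python scripts to look and compute and a tool call to move; the robot and the scene stay as the last step left them, time stands still between calls to the robot, and variables do not carry over. Pictures are saved under pics/ and viewed, about 8 in all and at most 12, crops included, and the job is handed in when it is done.

Besides the shell and the picture viewer there is one more tool, called after "Request:" by a JSON object that holds its "op" and its "data". move_arm: Moves the arm, as the interface text tells. Shift numbers are shares of 0.3 m and turn numbers shares of 30 degrees, none past 1 either way. Its arguments: {"type":"object","properties":{"offset":{"type":"array"},"dr":{"type":"array"},"gripper":{"type":"array"},"newtons":{"type":"number"}},"required":["offset","dr","gripper"]}

```bash
mkdir -p pics; ls; python3 - <<'E'
from station import *
import cv2
o=observe();print(o)
try: print(tips_ahead)
except Exception as e: print(e)
for n in("scene","top"):
    d=get_image(n);cv2.imwrite(f"pics/{n}0.png",d["frame"][:,:,::-1]);print(n,d["camera_matrix"],d["xyz"],d["attitude"],d.keys())
E
```

```text
pics
{'clock': 0.0, 'q': array([ 1.04539480e+00,  3.00469293e-01,  1.52162428e+00,  3.39267180e-06,
        1.32069736e+00, -6.66017727e-02]), 'joint_velocities': array([-1.17727768e-03,  1.59719717e-03, -3.58395138e-04,  1.40092636e-03,
        8.62618650e-05, -1.30904020e-03]), 'joint_torque': array([-8.40554603e-04, -5.43508387e+01, -3.61787510e+01, -7.86180090e-05,
        4.08969514e-03,  7.46665296e-05]), 'tool_pos': array([0.24347034, 0.49292652, 0.25270402]), 'orientation': array([-1.64014046,  1.56959805, -2.09894106]), 'ft_force': array([-0.32012289,  0.09006838, -0.46407553]), 'moment': array([-0.01537904,  0.0426324 , -0.00854197]), 'width': 0.08545617438810103}
0.022
scene [[395.14292252   0.         282.30338254]
 [  0.         395.14292252 208.99860407]
 [  0.           0.           1.        ]] [0.75717566 0.4901746  0.80157707] [0.63162442 0.00586805 2.6304154 ] dict_keys(['frame', 'camera_matrix', 'xyz', 'attitude'])
top [[395.83651324   0.         286.60750861]
 [  0.         395.83651324 199.58944043]
 [  0.           0.           1.        ]] [0.39320939 0.02641585 0.92308845] [ 0.15451577  0.01316072 -1.54875733] dict_keys(['frame', 'camera_matrix', 'xyz', 'attitude'])
```

View pics/scene0.png

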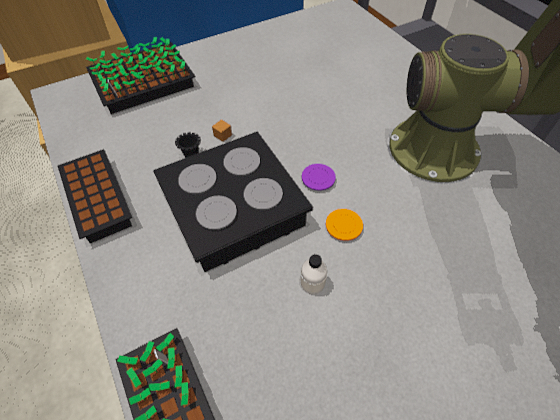

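View pics/top0.png

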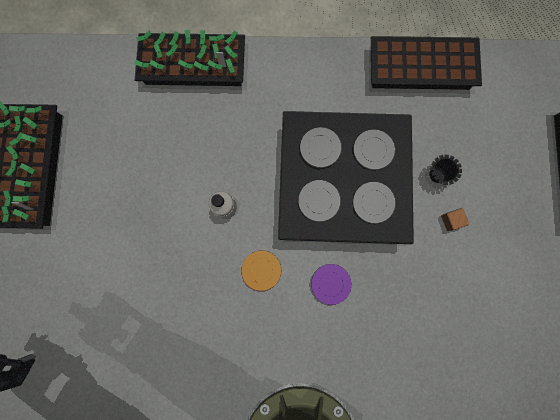

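The top view shows the tank with grey caps at about (320,147), (374,149), (319,200) and (374,202). The orange (261,270) and purple (331,284) discs lie on the bench nearby. Next I'll measure the caps.

```bash
cat > h.py <<'E'
import numpy as np,cv2
from scipy.spatial.transform import Rotation as R
from station import *
def rot(a): return R.from_euler('xyz',a).as_matrix()
def ray(d,uv,z):
    v=np.linalg.inv(d["camera_matrix"])@[uv[0],uv[1],1]; v=rot(d["attitude"])@[v[0],-v[1],-v[2]]
    c=np.asarray(d["xyz"]); return c+v*(z-c[2])/v[2]
def caps(n,z=.092):
    d=get_image(n);hsv=cv2.cvtColor(d["frame"],cv2.COLOR_RGB2HSV)
    box={"top":(285,115,410,240),"scene":(165,140,300,245)}[n]
    m=((hsv[...,2]>95)*255).astype(np.uint8);k=np.zeros_like(m);k[box[1]:box[3],box[0]:box[2]]=1
    m=cv2.morphologyEx(m*k,cv2.MORPH_CLOSE,np.ones((3,3)))
    out=[]
    for c in cv2.findContours(m,cv2.RETR_EXTERNAL,cv2.CHAIN_APPROX_NONE)[0]:
        if cv2.contourArea(c)>500:
            P=np.array([ray(d,p,z)[:2] for p in c[:,0]],np.float32)
            (x,y),(a,b),_=cv2.fitEllipse(P);out.append((x,y,a,b,cv2.contourArea(c)))
    return d,np.array(out)
E
python3 - <<'E'
from h import *
np.set_printoptions(precision=4,suppress=True)
for n in("top","scene"):
    d,o=caps(n);print(n);print(o);print(o[:,:2].mean(0))
E
```

```text
top
[[   0.5213   -0.1444    0.0862    0.0865 1294.    ]
 [   0.5228   -0.0284    0.086     0.0866 1283.5   ]
 [   0.6373   -0.1459    0.0861    0.0865 1214.    ]
 [   0.64     -0.03      0.0866    0.0869 1217.5   ]]
[ 0.5804 -0.0872]
scene
[[   0.6384   -0.0315    0.0881    0.0895 1019.5   ]
 [   0.5232   -0.027     0.0872    0.0892  907.5   ]
 [   0.6379   -0.1443    0.0876    0.0887  827.    ]
 [   0.5218   -0.1429    0.0866    0.09    748.5   ]
 [   0.4155   -0.1044    0.0745    0.175   833.5   ]]
[ 0.5473 -0.09  ]
```

```bash
cat >> h.py <<'E'
def plan(target,ydir,o=None):
    "offset shares and turn shares to bring the TCP to target, x down, y along ydir"
    o=o or observe();M=rot(o["orientation"]);x=np.array([0,0,-1.]);y=np.array([*ydir,0.])/np.hypot(*ydir)
    G=np.c_[x,y,np.cross(x,y)];rv=R.from_matrix(M.T@G).as_rotvec()
    print("axes",M.round(3).tolist(),"off/0.3",(M.T@(np.array(target)-o["tool_pos"])/.3).round(4),"turn deg",np.degrees(rv).round(2),"shares",(np.degrees(rv)/30).round(4), "pos",o["tool_pos"].round(4),"F",o["ft_force"].round(2),"w",round(o["width"],4),"t",round(o["clock"],2))
E
python3 - <<'E'
from h import *
for yd in((1,0),(-1,0),(0,1),(0,-1)): plan((.639,.007,.16),yd)
E
```

```text
axes [[-0.0, 0.443, 0.897], [-0.001, 0.897, -0.443], [-1.0, -0.001, -0.0]] off/0.3 [ 0.3103 -0.8685  1.8994] turn deg [6.371e+01 2.000e-02 4.000e-02] shares [2.1237e+00 6.0000e-04 1.2000e-03] pos [0.2435 0.493  0.2529] F [-0.23  0.17  0.58] w 0.0851 t 0.2
axes [[-0.0, 0.443, 0.897], [-0.001, 0.897, -0.443], [-1.0, -0.001, -0.0]] off/0.3 [ 0.3103 -0.8685  1.8994] turn deg [-1.1629e+02 -4.0000e-02  2.0000e-02] shares [-3.8763e+00 -1.4000e-03  7.0000e-04] pos [0.2435 0.493  0.2529] F [-0.23  0.17  0.58] w 0.0851 t 0.2
axes [[-0.0, 0.443, 0.897], [-0.001, 0.897, -0.443], [-1.0, -0.001, -0.0]] off/0.3 [ 0.3103 -0.8685  1.8994] turn deg [-2.629e+01 -1.000e-02  4.000e-02] shares [-8.763e-01 -4.000e-04  1.300e-03] pos [0.2435 0.493  0.2529] F [-0.23  0.17  0.58] w 0.0851 t 0.2
axes [[-0.0, 0.443, 0.897], [-0.001, 0.897, -0.443], [-1.0, -0.001, -0.0]] off/0.3 [ 0.3103 -0.8685  1.8994] turn deg [1.5371e+02 5.0000e-02 2.0000e-02] shares [5.1237e+00 1.7000e-03 5.0000e-04] pos [0.2435 0.493  0.2529] F [-0.23  0.17  0.58] w 0.0851 t 0.2
```

Request:
{"op": "move_arm", "data": {"offset": [[0, -0.0483, 0.1055], [0, -0.0483, 0.1055], [0, -0.0483, 0.1055], [0, -0.0483, 0.1055], [0, -0.0483, 0.1055], [0, -0.0483, 0.1055], [0, -0.0483, 0.1055], [0, -0.0483, 0.1055], [0, -0.0483, 0.1055], [0, -0.0483, 0.1055], [0, -0.0483, 0.1055], [0, -0.0483, 0.1055], [0, -0.0483, 0.1055], [0, -0.0483, 0.1055], [0, -0.0483, 0.1055], [0, -0.0483, 0.1055], [0, -0.0483, 0.1055], [0, -0.0483, 0.1055]], "dr": [[0, 0, 0], [0, 0, 0], [0, 0, 0], [0, 0, 0], [0, 0, 0], [0, 0, 0], [0, 0, 0], [0, 0, 0], [0, 0, 0], [0, 0, 0], [0, 0, 0], [0, 0, 0], [0, 0, 0], [0, 0, 0], [0, 0, 0], [0, 0, 0], [0, 0, 0], [0, 0, 0]], "gripper": [1, 1, 1, 1, 1, 1, 1, 1, 1, 1, 1, 1, 1, 1, 1, 1, 1, 1], "newtons": 30}}

```text
clock: 2.0
tool_pos: [0.6395, 0.0057, 0.253]
orientation: [-2.835, 1.57, 2.99]
ft_force: [0.1, 1.0, 0.4]
width: 0.0
```

Request:
{"op": "move_arm", "data": {"offset": [[0, 0, 0], [0, 0, 0], [0, 0, 0], [0, 0, 0], [0, 0, 0], [0, 0, 0], [0, 0, 0], [0, 0, 0], [0, 0, 0], [0, 0, 0]], "dr": [[0.2655, 0, 0], [0.2655, 0, 0], [0.2655, 0, 0], [0.2655, 0, 0], [0.2655, 0, 0], [0.2655, 0, 0], [0.2655, 0, 0], [0.2655, 0, 0], [0, 0, 0], [0, 0, 0]], "gripper": [1, 1, 1, 1, 1, 1, 1, 1, 1, 1]}}

```text
clock: 3.0
tool_pos: [0.6388, 0.007, 0.2531]
orientation: [-1.534, 1.57, -3.101]
ft_force: [0.1, 0.3, 0.4]
width: -0.0002
```

```bash
python3 - <<'E'
from h import *
plan((.639,.007,.125),(1,0)); print(tips_ahead,observe()["q"].round(2))
E
```

```text
axes [[-0.0, 1.0, 0.004], [-0.0, 0.004, -1.0], [-1.0, -0.0, 0.0]] off/0.3 [ 4.27e-01  8.00e-04 -2.00e-04] turn deg [0.23 0.   0.02] shares [0.0077 0.     0.0007] pos [0.6388 0.007  0.2531] F [0.14 0.3  0.44] w -0.0002 t 3.0
0.022 [-0.05  0.5   1.24 -0.    1.4  -0.05]
```

Request:
{"op": "move_arm", "data": {"offset": [[0.0535, 0, 0], [0.0535, 0, 0], [0.0535, 0, 0], [0.0535, 0, 0], [0.0535, 0, 0], [0.0535, 0, 0], [0.0535, 0, 0], [0.0535, 0, 0], [0, 0, 0], [0, 0, 0]], "dr": [[0, 0, 0], [0, 0, 0], [0, 0, 0], [0, 0, 0], [0, 0, 0], [0, 0, 0], [0, 0, 0], [0, 0, 0], [0, 0, 0], [0, 0, 0]], "gripper": [1, 1, 1, 1, 1, 1, 1, 1, 1, 1]}}

```text
clock: 4.0
tool_pos: [0.639, 0.007, 0.125]
orientation: [-1.937, 1.571, 2.776]
ft_force: [0.2, -0.2, 0.3]
width: -0.0002
```

Request:
{"op": "move_arm", "data": {"offset": [[0.0035, 0, 0], [0.0035, 0, 0], [0.0035, 0, 0], [0, 0, 0]], "dr": [[0, 0, 0], [0, 0, 0], [0, 0, 0], [0, 0, 0]], "gripper": [1, 1, 1, 1]}}

```text
clock: 4.4
tool_pos: [0.6389, 0.007, 0.1218]
orientation: [1.648, 1.571, 0.077]
ft_force: [-0.1, -0.6, -0.0]
width: -0.0001
```

Request:
{"op": "move_arm", "data": {"offset": [[0.0035, 0, 0], [0.0035, 0, 0], [0, 0, 0]], "dr": [[0, 0, 0], [0, 0, 0], [0, 0, 0]], "gripper": [1, 1, 1]}}

```text
clock: 4.7
tool_pos: [0.6388, 0.007, 0.1195]
orientation: [-1.528, 1.571, -3.098]
ft_force: [-0.3, -0.3, -0.0]
width: -0.0003
```

Request:
{"op": "move_arm", "data": {"offset": [[0.0035, 0, 0], [0, 0, 0]], "dr": [[0, 0, 0], [0, 0, 0]], "gripper": [1, 1]}}

```text
clock: 4.9
tool_pos: [0.6388, 0.007, 0.1184]
orientation: [-1.642, 1.571, 3.07]
ft_force: [-0.2, -0.1, -0.0]
width: 0.0001
```

Request:
{"op": "move_arm", "data": {"offset": [[0.0035, 0, 0], [0, 0, 0]], "dr": [[0, 0, 0], [0, 0, 0]], "gripper": [1, 1]}}

```text
clock: 5.1
tool_pos: [0.6389, 0.007, 0.1175]
orientation: [2.426, 1.571, 0.855]
ft_force: [0.2, 1.6, 1.4]
width: 0.0001
```

Request:
{"op": "move_arm", "data": {"offset": [[0.0035, 0, 0], [0, 0, 0]], "dr": [[0, 0, 0], [0, 0, 0]], "gripper": [1, 1]}}

```text
clock: 5.3
tool_pos: [0.6389, 0.0072, 0.1165]
orientation: [2.344, 1.57, 0.773]
ft_force: [0.3, 2.0, 2.1]
width: -0.0001
```

Request:
{"op": "move_arm", "data": {"offset": [[0.0035, 0, 0], [0, 0, 0]], "dr": [[0, 0, 0], [0, 0, 0]], "gripper": [1, 1]}}

```text
clock: 5.5
tool_pos: [0.639, 0.0072, 0.1155]
orientation: [2.161, 1.57, 0.59]
ft_force: [-0.5, 3.8, 2.7]
width: -0.0004
```

Request:
{"op": "move_arm", "data": {"offset": [[0.0035, 0, 0], [0, 0, 0]], "dr": [[0, 0, 0], [0, 0, 0]], "gripper": [1, 1]}}

```text
clock: 5.7
tool_pos: [0.6391, 0.0073, 0.1151]
orientation: [1.894, 1.57, 0.323]
ft_force: [-1.4, 4.6, 8.6]
width: 0.0001
```

Request:
{"op": "move_arm", "data": {"offset": [[0.0035, 0, 0], [0, 0, 0]], "dr": [[0, 0, 0], [0, 0, 0]], "gripper": [1, 1]}}

```text
clock: 5.9
tool_pos: [0.6392, 0.0073, 0.1149]
orientation: [1.759, 1.569, 0.188]
ft_force: [-4.4, 4.1, 14.7]
width: -0.0002
```

```bash
python3 - <<'E'
from h import *
a=[get_image(n)["frame"][s] for n,s in(("scene",np.s_[120:270,140:320]),("top",np.s_[110:245,270:420]))]
a=[cv2.resize(i,(400,400*i.shape[0]//i.shape[1]))[:330] for i in a]
cv2.imwrite("pics/tip.png",np.hstack([i for i in a])[:,:,::-1]);print(observe()["tool_pos"],observe()["ft_force"])
E
```

```text
[0.63921077 0.00728496 0.11487386] [-4.14854047  4.50723116 15.96396286]
```

View pics/tip.png

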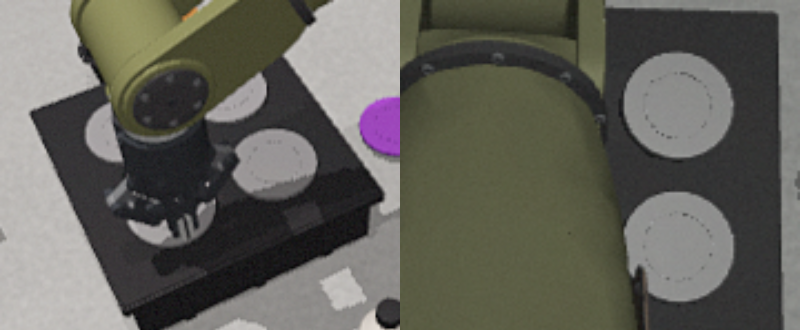

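The left scene crop shows the shut fingertips on the left rim of cap_1 (about 180,225). The cap gave from z≈0.1185 at only 2–3 N, then met a stop, so it tipped. I'll back off and move over its middle.

Request:
{"op": "move_arm", "data": {"offset": [[-0.02, 0, 0], [-0.04, 0, 0], [-0.04, 0, 0], [0, 0, 0.042], [0, 0, 0.042], [0, 0, 0.042], [0, 0, 0], [0, 0, 0]], "dr": [[0, 0, 0], [0, 0, 0], [0, 0, 0], [0, 0, 0], [0, 0, 0], [0, 0, 0], [0, 0, 0], [0, 0, 0]], "gripper": [1, 1, 1, 1, 1, 1, 1, 1]}}

```text
clock: 6.8
tool_pos: [0.6387, -0.0314, 0.1429]
orientation: [-1.779, 1.57, 2.932]
ft_force: [-0.1, 0.1, -0.5]
width: 0.0004
```

```bash
python3 - <<'E'
from h import *
plan((.6388,-.0308,.1195),(1,0))
E
```

```text
axes [[-0.001, 1.0, -0.001], [0.0, -0.001, -1.0], [-1.0, -0.001, -0.0]] off/0.3 [ 0.078   0.0004 -0.002 ] turn deg [-0.07 -0.01  0.04] shares [-0.0022 -0.0003  0.0013] pos [ 0.6387 -0.0314  0.1429] F [-0.12  0.06 -0.54] w 0.0004 t 6.8
```

Request:
{"op": "move_arm", "data": {"offset": [[0.026, 0, 0], [0.026, 0, 0], [0.026, 0, 0], [0, 0, 0], [0, 0, 0]], "dr": [[0, 0, 0], [0, 0, 0], [0, 0, 0], [0, 0, 0], [0, 0, 0]], "gripper": [1, 1, 1, 1, 1]}}

```text
clock: 7.3
tool_pos: [0.6387, -0.0307, 0.1196]
orientation: [-1.66, 1.57, 3.052]
ft_force: [0.1, -0.4, -0.2]
width: 0.0001
```

Request:
{"op": "move_arm", "data": {"offset": [[0.0035, 0, 0], [0, 0, 0]], "dr": [[0, 0, 0], [0, 0, 0]], "gripper": [1, 1]}}

```text
clock: 7.5
tool_pos: [0.6388, -0.0308, 0.1189]
orientation: [0.89, 1.571, -0.681]
ft_force: [-0.8, -0.3, 0.4]
width: 0.0
```

Request:
{"op": "move_arm", "data": {"offset": [[0.0035, 0, 0], [0, 0, 0]], "dr": [[0, 0, 0], [0, 0, 0]], "gripper": [1, 1]}}

```text
clock: 7.7
tool_pos: [0.6389, -0.0309, 0.1179]
orientation: [1.406, 1.571, -0.165]
ft_force: [0.4, -0.0, 0.5]
width: 0.0002
```

Request:
{"op": "move_arm", "data": {"offset": [[0.0035, 0, 0], [0, 0, 0]], "dr": [[0, 0, 0], [0, 0, 0]], "gripper": [1, 1]}}

```text
clock: 7.9
tool_pos: [0.6391, -0.0309, 0.1176]
orientation: [1.486, 1.57, -0.085]
ft_force: [-2.3, 0.6, 6.1]
width: 0.0001
```

Request:
{"op": "move_arm", "data": {"offset": [[0.0035, 0, 0], [0, 0, 0]], "dr": [[0, 0, 0], [0, 0, 0]], "gripper": [1, 1]}}

```text
clock: 8.1
tool_pos: [0.6391, -0.0309, 0.1169]
orientation: [1.448, 1.57, -0.123]
ft_force: [-2.5, 0.8, 9.1]
width: 0.0005
```

Request:
{"op": "move_arm", "data": {"offset": [[0.0035, 0, 0], [0, 0, 0]], "dr": [[0, 0, 0], [0, 0, 0]], "gripper": [1, 1]}}

```text
clock: 8.3
tool_pos: [0.6391, -0.0309, 0.1159]
orientation: [1.404, 1.569, -0.167]
ft_force: [-3.8, 0.4, 9.4]
width: 0.0002
```

Request:
{"op": "move_arm", "data": {"offset": [[0.0035, 0, 0], [0, 0, 0]], "dr": [[0, 0, 0], [0, 0, 0]], "gripper": [1, 1]}}

```text
clock: 8.5
tool_pos: [0.6392, -0.0309, 0.1149]
orientation: [1.429, 1.569, -0.142]
ft_force: [-2.9, -0.2, 10.0]
width: -0.0002
```

Request:
{"op": "move_arm", "data": {"offset": [[0.0035, 0, 0], [0, 0, 0]], "dr": [[0, 0, 0], [0, 0, 0]], "gripper": [1, 1]}}

```text
clock: 8.7
tool_pos: [0.6391, -0.0309, 0.114]
orientation: [1.455, 1.569, -0.116]
ft_force: [-4.6, 0.2, 11.2]
width: 0.0003
```

Request:
{"op": "move_arm", "data": {"offset": [[0.0035, 0, 0], [0, 0, 0]], "dr": [[0, 0, 0], [0, 0, 0]], "gripper": [1, 1]}}

```text
clock: 8.9
tool_pos: [0.6392, -0.0309, 0.1137]
orientation: [1.414, 1.569, -0.157]
ft_force: [-7.6, 1.8, 17.4]
width: -0.0003
```

Request:
{"op": "move_arm", "data": {"offset": [[0.0035, 0, 0], [0, 0, 0]], "dr": [[0, 0, 0], [0, 0, 0]], "gripper": [1, 1]}}

```text
clock: 9.1
tool_pos: [0.6393, -0.0309, 0.1136]
orientation: [1.438, 1.568, -0.133]
ft_force: [-12.2, 1.0, 26.3]
width: -0.0001
```

Request:
{"op": "move_arm", "data": {"offset": [[-0.02, 0, 0], [-0.06, 0, 0], [-0.12, 0, 0], [-0.12, 0, 0], [-0.12, 0, 0], [0, -0.07, -0.11], [0, -0.07, -0.11], [0, -0.07, -0.11], [0, -0.07, -0.11], [0, -0.07, -0.11], [0, -0.07, -0.11], [0, -0.07, -0.11], [0, -0.07, -0.11], [0, -0.07, -0.11], [0, -0.07, -0.11], [0, -0.07, -0.11], [0, -0.07, -0.11], [0, -0.07, -0.11], [0, 0, 0], [0, 0, 0]], "dr": [[0, 0, 0], [0, 0, 0], [0, 0, 0], [0, 0, 0], [0, 0, 0], [0, 0, 0], [0, 0, 0], [0, 0, 0], [0, 0, 0], [0, 0, 0], [0, 0, 0], [0, 0, 0], [0, 0, 0], [0, 0, 0], [0, 0, 0], [0, 0, 0], [0, 0, 0], [0, 0, 0], [0, 0, 0], [0, 0, 0]], "gripper": [1, 1, 1, 1, 1, 1, 1, 1, 1, 1, 1, 1, 1, 1, 1, 1, 1, 1, 1, 1]}}

```text
clock: 11.1
tool_pos: [0.3655, 0.3985, 0.2423]
orientation: [-0.283, 1.57, -1.852]
ft_force: [-0.0, -0.4, -1.1]
width: -0.0
```

```bash
python3 - <<'E'
from h import *
np.set_printoptions(precision=4,suppress=True)
T=[]
for n in("top","scene"):
    d,o=caps(n);print(n);print(o[:,:4]);T.append(d["frame"])
cv2.imwrite("pics/after.png",np.vstack([cv2.resize(T[1][120:300,140:360],(640,300)),cv2.resize(T[0][110:300,200:480],(640,300))])[:,:,::-1])
E
```

```text
top
[[ 0.5213 -0.1444  0.0862  0.0866]
 [ 0.5228 -0.0284  0.086   0.0866]
 [ 0.6373 -0.1459  0.0861  0.0865]
 [ 0.6389 -0.0297  0.0861  0.0862]]
scene
[[ 0.6393 -0.0285  0.0878  0.0887]
 [ 0.5232 -0.027   0.0872  0.0892]
 [ 0.6378 -0.1443  0.0876  0.0888]
 [ 0.5218 -0.1429  0.087   0.0903]
 [ 0.4155 -0.1044  0.0745  0.175 ]]
```

View pics/after.png

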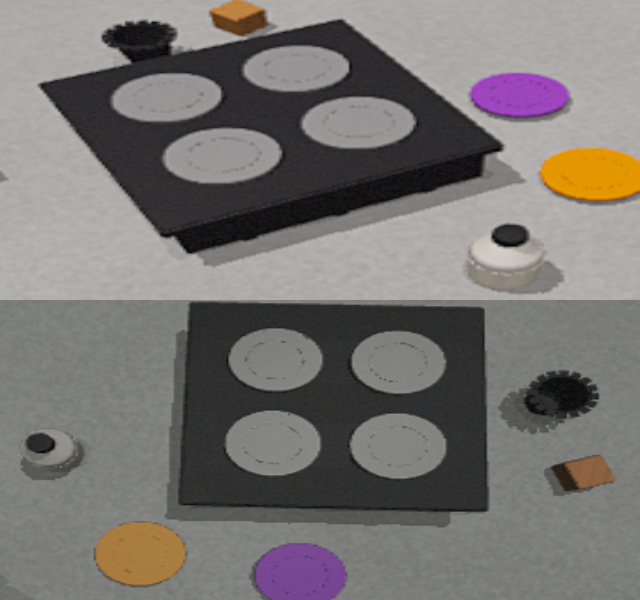

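The picture shows all four caps flat (cap_1 at about 223,155 in the upper half) and the bystanders where they were. The top/scene disparity of cap_1 is now (−0.4, −1.2) mm, like the other three; before it was (+1.6, +1.5) mm.

```bash
python3 -c "
from station import *
print(sign_off())"
```

```text
the job is handed in; nothing more can be done
None
```

The unseated cap was cap_1 (far left). I pressed it fully home, and handed the job in at about 11 s with the arm clear of everything.

- **Finding it:** The two camera views already showed cap_1 standing about 4–5 mm too high, so I pressed its rim first. It gave way about 3 mm under 2–3 N, then met a stop, so it rocks. I did not press the other three caps. The rim press rose briefly to about 16 N after the edge met the lid, above the 3–5 N in the task.
- **After letting go:** The cap came back up. I met it in the middle about 4 mm above the seated height.
- **Seating it:** Pressed in the middle, it sank about 4 mm at 9–11 N, a little under the stated 13 N. It then stopped hard at lid height, where the force peaked at about 26 N.
- **Last checks:** With the arm away, cap_1's height agrees with the other three in both views, to about 0.3 mm in the view-to-view shift. The other caps measure as before. In the last picture the net cup, bottle and cube look unmoved, though I did not measure them.

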